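# Close up the jewellery chest

## Robot

A 6-joint arm with a two-finger parallel gripper is mounted at the origin on the work surface. World frame = base frame: x ahead of the robot, y to its left, z up, the work surface at z = 0. Lengths are in m, angles in rad, forces in N, time in s.
With the tool pointing down it reaches from about 0.325 to 0.925 m from the base axis. Payload 3.1 kg.
Tool frame: the origin (TCP) lies midway between the tips of the shut fingers; the grasp point (between the pads) lies 19 mm behind it; z points along the fingers, y is the line along which they close (so a half turn about z gives the same grasp; the last joint's range is limited). The gripper opens to 85 mm and grips with 20 to 120 N. Pads are 22 mm wide; open, the fingers measure 114 mm over their backs; the gripper's body (76 mm by 85 mm) begins 54 mm behind the grasp point. The pads swing forward as they close: fully open they stand 13 mm farther back than shut.
Start: joints at [-1.343, 0.217, 1.613, -0, 1.311, -0.112], TCP at [0.208, -0.589, 0.231] pointing down, gripper open.
Joint ranges: [-2.75, 2.75], [-0.78, 2.1], [0.31, 2.55], [-1.13, 4.27], [0.13, 2.63], [-2.58, 2.58]. Speed limits (rad/s): [2.79, 2.79, 3.14, 3.14, 3.14, 3.14].

## Interface

Orientations are given as a rotation vector (axis times angle).
In Python, from bench import manip gives the robot as it stands.
- The arm moves only by the tool carry_out, never from a script. Its argument "targets" is a list of rows, each a list of 7 numbers: the opening, from 0 (shut) to 1 (fully open), then the shift along the world's x, y, z as a fraction of full scale, then the turn, a rotation vector about the world's x, y, z as a fraction of full scale. A call has 1 to 5 rows; each row shifts and turns the commanded pose from where the row before left it; what a row does not reach is not made up. Full scale, the value 1, is 5 cm for a shift and 8 degrees for a turn. A row lasts 1/8 s, in which the tool goes at most 62.5 mm and 10.7 degrees, less where a joint would pass 70% of its speed; a pose out of reach is approached as far as the arm can. A call with a number of a shift or a turn outside -1 to 1 is refused whole. A call with a gripper value outside its range is refused whole. The fingers move at their own pace and stop on an object; "newtons" is the grip in N (left out, the last holds). Time passes only in rows, so rows that do not move let the fingers close. It gives the time, the measured TCP pose, the force, the opening and the grip force at its end, in the units of the state.
- manip.sense(): the state, without advancing time (a new reading comes with each control period).
- manip.capture(name): name is "scene" or "side" or "wrist"; returns the picture (384x512x3 uint8, red, green, blue); there is no depth.
- manip.get_calibration(name): a dict with "fovy" (degrees; the focal length in pixels is half the picture's height over the tangent of half this angle, whatever the lens; pixels are square), "cx", "cy" (the principal point, pixels), "extrinsics" (4x4, takes a point from world to camera coordinates); the wrist camera has in their place "tool_from_camera" (4x4, takes a point from camera to tool coordinates, whose origin is the TCP and whose axes are the flange's). Camera axes: x right, y up, looking along -z (the intrinsics and any distortion apply to the point x, -y, -z); pixel columns grow to the right and rows downward; lengths in m; the calibration is good to about 2 mm. A picture is of the moment at which its call begins: read the wrist's pose just before it. get_calibration takes no time and is no camera call.
- manip.close_job(): hands the job in; it is judged then, once.
Trained networks look in the newest picture that a camera, given by its name, has taken for a name from the list of things; names that differ only in an ending like _2 or _b are one class to them, and where a whole thing is asked for, a point or a joint stands for the part that bears it (a point fixed in the world has none). Each returns a list of dicts, best first, with "p" (0 to 1); they miss things now and then, are a little off and sometimes report something else, mostly with a low value. They report only what shows in the picture. A call takes as long as a camera call.
- manip.recognise(camera, target): "extent" ([left, top, right, bottom] in pixels, round what is visible of it).
The state is a dict: "clock": time; "joints": joint angles; "dq": joint speeds; "tau": joint torques, N m; "tcp_pos": TCP position; "ee_rot": TCP orientation; "ft_force": force on the tool from outside, world axes, zero at the start; "torque": the same for the moment, N m; "finger_gap": opening from 0.0 (shut) to 1.0 (fully open); "grasp_force": force on a finger pad.
Only numpy, scipy, OpenCV 4.12 (cv2) and the standard library are available. Lean on these libraries where they do the work, as an engineer would, in place of code of your own. Each camera call takes 0.05 s, during which the arm holds its last target. There are 200 camera calls.

## Task

Close up the jewellery chest on the goldsmith's bench: with the fingertips, gently push both open drawers fully home and push the raised glass lid down until it is fully shut, in any order. The finished rings must stay lying in their drawers, and the other things on the bench must be left alone.

Things in the scene. Friction and masses are not known exactly. Their poses are not given: they have to be found in the camera images.
- chest: dark wooden chest fixed to the bench, 160 (x) by 260 (y) by 90 mm high, 104 with the lid shut. Origin: centre of its underside, on the bench; x points from its drawer front (face at x = -80 mm) to its back, y to its left seen from the robot, z up. Two drawers side by side below (at y = +63 and -63 mm), above them a compartment with rings on velvet (part of the chest), under the lid
- drawer_left (a joint): how far the left drawer stands out, m: 0 fully home, 0.11 at its outer stop. Slides along the chest's x axis with light friction (about 1.2 N), stays where it is left. Its front is 122 mm wide, 10 mm thick, 9 to 55 mm above the bench, against the chest's front face when home; behind it an open tray 110 mm wide, 140 mm deep, 36 mm high, 4 mm walls, floor 14 mm above the bench
- drawer_right (a joint): the same for the right drawer
- knob_left (a point): centre of the outer face of the left drawer's brass knob, 18 mm across, 16 mm proud of the drawer front, 36 mm above the bench; at x = -106 mm, y = 63 mm in the chest frame when the drawer is home
- knob_right (a point): the same for the right drawer; at x = -106 mm, y = -63 mm in the chest frame when home
- lid (a joint): opening angle of the lid, rad: 0 fully shut (level), growing as the front edge rises; stop at 1.3. Stiff friction hinge (about 0.45 N m): it stays where it is left
- lid_hinge (a point): middle of the lid's hinge line, at the top of the chest's back: x = 80 mm, z = 90 mm in the chest frame. The hinge line runs along the chest's y axis
- lid_edge (a point): mid-width point on the outer (upper) face of the lid's front frame bar, 157 mm from the hinge line along the lid, 14 mm off the plane of its underside, which holds the hinge line. Lid: dark wooden frame with a glass pane, 166 mm from hinge line to front edge, 264 mm wide, 14 mm thick, frame bars 18 mm wide; glass 5 mm below the frame's face
- ring_left: loose brass finger ring lying flat in the left drawer, 24 mm across, 6 mm high, origin at the centre of its underside
- ring_right: loose steel finger ring lying flat in the right drawer, same size and origin
- jar: white flux jar with lid, 64 mm across, 60 mm high, standing beside the chest, origin at the centre of its underside
- block: cream soldering block, 85 by 85 by 30 mm, with a small dark brooch on it, beside the chest, origin at the centre of its underside
- graver: hand tool with a wooden handle, 130 mm long, lying on the bench to the left of the drawers along its own x axis

How it is judged:
By the outcome, as a careful person would: the job done as asked, in the order asked, and still so for the second after the job is handed in, with the robot touching nothing.
It also fails if it takes over 64 s, if anything falls off the work surface, if the arm or the gripper's body presses on something with over 40 N, if the wrist force passes 120 N, or if a joint passes its speed limit or range.

## Working session

There is one attempt and no reset: what is moved stays moved. The work goes in short steps, Python scripts to look and compute and a tool call to move; the robot and the scene stay as the last step left them, time stands still between calls to the robot, and variables do not carry over. Pictures are saved under pics/ and viewed, at most 10 in all, crops included, and the job is handed in when it is done.

Besides the shell and the picture viewer there is one more tool, called after "Request:" as a command line: name --pt "numbers of a row" for each row, then --argument value for the rest. carry_out: Moves the arm, as the interface text tells. Its arguments: {"type":"object","properties":{"targets":{"type":"array","items":{"type":"array","items":{"type":"number","minimum":-1,"maximum":1}}},"newtons":{"type":"number"}},"required":["targets"]}

```bash
mkdir -p pics; ls
python3 - <<'E'
from bench import manip
import cv2,numpy as np
ims=[]
for n in ("scene","side"):
    im=manip.capture(n); cv2.imwrite(f"pics/{n}0.png",im[...,::-1]); 
    for t in ("chest","drawer_left","drawer_right","knob_left","knob_right","lid","lid_edge","ring_left","ring_right","jar","block","graver"):
        r=manip.recognise(n,t); print(n,t,[(np.round(d["extent"]).tolist(),round(d["p"],2)) for d in r[:2]])
    c=manip.get_calibration(n); print(c["fovy"],c["cx"],c["cy"],np.round(c["extrinsics"],3).tolist(), [k for k in c])
s=manip.sense(); print({k:np.round(v,3).tolist() for k,v in s.items()})
E
```

```text
pics
scene chest [([221.0, 110.0, 353.0, 283.0], 0.55)]
scene drawer_left [([225.0, 166.0, 260.0, 220.0], 0.75)]
scene drawer_right []
scene knob_left [([222.0, 166.0, 258.0, 220.0], 0.72), ([246.0, 238.0, 258.0, 244.0], 0.39)]
scene knob_right [([223.0, 218.0, 259.0, 276.0], 0.85)]
scene lid [([277.0, 114.0, 349.0, 262.0], 0.63)]
scene lid_edge [([277.0, 112.0, 352.0, 260.0], 0.59)]
scene ring_left [([245.0, 198.0, 257.0, 211.0], 0.58)]
scene ring_right [([246.0, 236.0, 259.0, 244.0], 0.38)]
scene jar [([285.0, 299.0, 323.0, 339.0], 0.88)]
scene block [([284.0, 298.0, 325.0, 340.0], 0.64), ([277.0, 122.0, 313.0, 147.0], 0.61)]
scene graver [([200.0, 142.0, 250.0, 165.0], 0.74), ([284.0, 300.0, 323.0, 338.0], 0.3)]
52.09742932340424 253.0976370972393 194.9399466137313 [[0.967, 0.256, -0.01, -0.552], [-0.209, 0.813, 0.543, 0.047], [0.147, -0.522, 0.84, -0.956], [0.0, 0.0, 0.0, 1.0]] ['fovy', 'cx', 'cy', 'extrinsics']
side chest [([196.0, 117.0, 303.0, 252.0], 0.64), ([194.0, 116.0, 257.0, 217.0], 0.35)]
side drawer_left [([278.0, 198.0, 303.0, 243.0], 0.96)]
side drawer_right [([268.0
[... 313 characters left out ...]
]
side ring_left []
side ring_right []
side jar []
side block [([204.0, 256.0, 253.0, 297.0], 0.6)]
side graver [([289.0, 251.0, 349.0, 277.0], 0.9)]
44.2997036476862 260.07694159694194 192.286993384663 [[-0.977, -0.211, 0.019, 0.591], [0.118, -0.472, 0.873, -0.127], [-0.175, 0.856, 0.486, -1.044], [0.0, 0.0, 0.0, 1.0]] ['fovy', 'cx', 'cy', 'extrinsics']
{'clock': 1.3, 'joints': [-1.343, 0.217, 1.613, 0.0, 1.311, -0.112], 'dq': [0.001, 0.0, 0.001, 0.001, 0.001, 0.0], 'tau': [0.001, -39.688, -30.425, -0.0, 0.001, -0.0], 'tcp_pos': [0.208, -0.589, 0.231], 'ee_rot': [3.096, 0.531, 0.0], 'ft_force': [-0.015, 0.398, 0.379], 'torque': [0.027, -0.07, 0.022], 'grasp_force': 0.0, 'finger_gap': 1.001}
```

View pics/scene0.png

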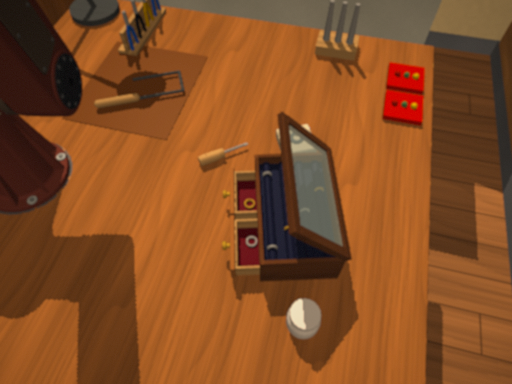

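View pics/side0.png

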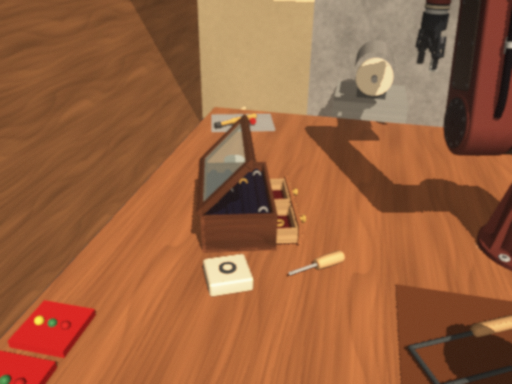

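The scene picture shows the chest near (290,200), its lid raised, and the drawers with rings at (249,203) and (251,241). The jar is at (303,318). In the side picture the block is at (228,275) and the graver at (318,264). I'll enlarge both views to get the corners.

Run:
```python
import cv2
a=cv2.imread("pics/scene0.png")[105:285,215:355]; b=cv2.imread("pics/side0.png")[105:260,190:310]
a=cv2.resize(a,None,fx=3.3,fy=3.3,interpolation=cv2.INTER_CUBIC); cv2.imwrite("pics/a.png",a)
b=cv2.resize(b,None,fx=3.8,fy=3.8,interpolation=cv2.INTER_CUBIC); cv2.imwrite("pics/b.png",b); print(a.shape,b.shape)
```

```text
(594, 462, 3) (589, 456, 3)
```

View pics/a.png

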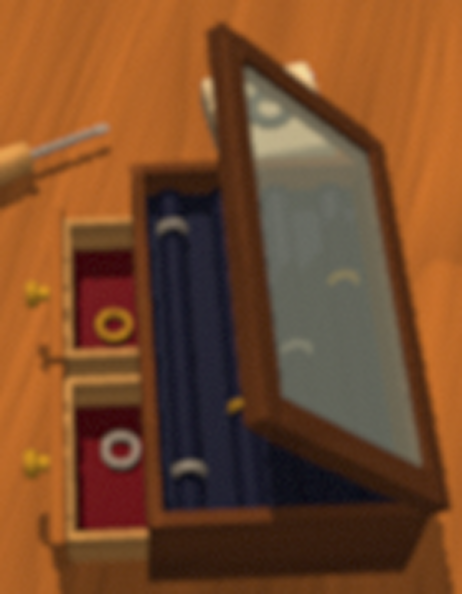

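View pics/b.png

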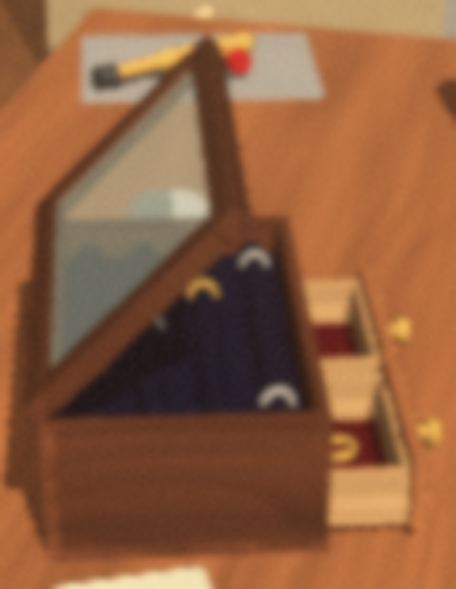

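```bash
cat > h.py <<'E'
import numpy as np
from bench import manip
def proj(n,P):
    c=manip.get_calibration(n); E=np.array(c["extrinsics"]); p=E[:3,:3]@P+E[:3,3]
    f=192/np.tan(np.radians(c["fovy"])/2); return np.array([c["cx"]+f*p[0]/-p[2], c["cy"]+f*p[1]/p[2]])
def chest(q,p): # q x,y,yaw ; p in chest frame
    c,s=np.cos(q[2]),np.sin(q[2]); return np.array([q[0]+c*p[0]-s*p[1],q[1]+s*p[0]+c*p[1],p[2]])
def lid(a,r,y,h): return [.08-r*np.cos(a)+h*np.sin(a)*1, y, .09+r*np.sin(a)+h*np.cos(a)]
E
python3 - <<'E'
from h import *
from scipy.optimize import least_squares
A=lambda u,v:(215+u/3.3,105+v/3.3); B=lambda u,v:(190+u/3.8,105+v/3.8)
k=lambda i,y:(lambda q:[-.106-q[i],y,.036]); F=lambda *p:(lambda q:p)
L=lambda r,y,h:(lambda q:lid(q[5],r,y,h))
ob=[("scene",A(27,293),k(3,.063)),("scene",A(29,462),k(4,-.063)),("scene",A(133,168),F(-.08,.13,.09)),("scene",A(148,524),F(-.08,-.13,.09)),("scene",A(150,578),F(-.08,-.13,0)),
("side",B(325,548),F(-.08,.13,0)),("side",B(62,550),F(.08,.13,0)),("side",B(325,412),F(-.08,.13,.09)),("side",B(287,217),F(-.08,-.13,.09)),("side",B(433,433),k(3,.063)),("side",B(402,328),k(4,-.063)),
("scene",A(222,30),L(.166,.132,.007)),("scene",A(257,420),L(.166,-.132,.007)),("side",B(208,40),L(.166,-.132,.007)),("side",B(240,212),L(.166,.132,.007)),("side",B(42,408),L(0,.132,.0))]
fun=lambda q:np.concatenate([proj(n,chest(q,f(q)))-uv for n,uv,f in ob])
r=least_squares(fun,[.6,0,0,.05,.05,.9],loss="soft_l1"); q=r.x
print(np.round(q,4)); print(np.round(fun(q).reshape(-1,2),1).tolist())
for p in ([-.106-q[3],.063,.036],[-.106-q[4],-.063,.036],lid(q[5],.157,0,.014),[-.08,.13,.09],[-.08,-.13,.09]): print(np.round(chest(q,p),3))
np.save("q.npy",q)
# jar, block, graver ground positions
for n,u,v,z in (("scene",303,315,.06),("side",228,275,.03),("side",292,274,.01),("side",343,256,.01)):
    print(n,np.round(least_squares(lambda w:proj(n,np.array([w[0],w[1],z]))-(u,v),[.6,0]).x,3))
E
```

```text
[0.656  0.0307 0.2908 0.0469 0.0456 0.8165]
[[0.7, 0.4], [0.2, 0.4], [-0.1, -1.4], [0.3, 0.4], [-0.5, 1.4], [-0.2, 0.5], [-5.1, 2.3], [1.3, 1.1], [0.2, -1.1], [0.6, -0.6], [0.2, 0.2], [-1.1, -1.8], [0.1, 0.7], [1.1, -1.5], [-0.3, -0.2], [-1.7, 4.7]]
[0.491 0.047 0.036]
[ 0.529 -0.073  0.036]
[0.639 0.026 0.214]
[0.542 0.132 0.09 ]
[ 0.617 -0.117  0.09 ]
scene [ 0.712 -0.18 ]
side [0.609 0.275]
side [0.493 0.218]
side [0.397 0.134]
```

The fit puts the chest at (0.656, 0.031), yaw 0.29 rad, with both drawers about 46 mm out and the lid at about 0.82 rad. I'll close the lid first, moving over it with the fingers shut.

Request:
carry_out --pt "0 0.588 0.824 0.7 0 0 -0.18" --pt "0 0.588 0.824 0.7 0 0 -0.18" --pt "0 0.588 0.824 0 0 0 0" --pt "0 0.588 0.824 0 0 0 0" --pt "0 0.588 0.824 0 0 0 0"

```text
clock: 1.92
tcp_pos: [0.3562, -0.3819, 0.3017]
ee_rot: [3.108, 0.453, 0.001]
ft_force: [0.9, -0.4, 0.4]
finger_gap: -0.002
grasp_force: 0.0
```

Request:
carry_out --pt "0 0.588 0.824 0 0 0 0" --pt "0 0.588 0.824 0 0 0 0" --pt "0 0.588 0.824 0 0 0 0" --pt "0 0.588 0.824 0 0 0 0" --pt "0 0.588 0.824 0 0 0 0"

```text
clock: 2.55
tcp_pos: [0.5032, -0.1759, 0.3016]
ee_rot: [3.108, 0.453, 0.001]
ft_force: [0.4, -0.7, 0.0]
finger_gap: -0.002
grasp_force: 0.0
```

Request:
carry_out --pt "0 0.588 0.824 0 0 0 0" --pt "0 0.588 0.824 0 0 0 0" --pt "0 0.588 0.824 0 0 0 0" --pt "0 0.588 0.824 0 0 0 0" --pt "0 0 0 0 0 0 0"

```text
clock: 3.18
tcp_pos: [0.6211, -0.0095, 0.3009]
ee_rot: [-3.107, -0.46, -0.0]
ft_force: [-0.5, -1.3, 0.1]
finger_gap: -0.003
grasp_force: 0.0
```

Request:
carry_out --pt "0 0.56 0.77 -0.4 0 0 0" --pt "0 0 0 -0.6 0 0 0" --pt "0 0 0 0 0 0 0"

```text
clock: 3.55
tcp_pos: [0.6454, 0.0255, 0.2476]
ee_rot: [-3.108, -0.453, 0.012]
ft_force: [-0.1, -0.4, 0.5]
finger_gap: 0.004
grasp_force: 0.0
```

Run:
```python
from h import *
import cv2
a=manip.capture("scene")[95:285,200:380];b=manip.capture("side")[40:260,170:320]
r=lambda x,w:cv2.resize(x,(w,int(x.shape[0]*w/x.shape[1])),interpolation=cv2.INTER_CUBIC)
a,b=r(a,420),r(b,380); H=max(len(a),len(b)); p=lambda x:cv2.copyMakeBorder(x,0,H-len(x),0,0,0)
cv2.imwrite("pics/c.png",np.hstack([p(a),p(b)])[...,::-1])
q=np.load("q.npy"); c,s=np.cos(q[2]),np.sin(q[2])
for a in np.linspace(q[5],-.02,9):
    l=lid(a,.159,0,.014); l[0]+=.011; print(round(a,2),np.round(chest(q,l),4))
print(np.round(manip.sense()["tcp_pos"],4))
```

```text
0.82 [0.6487 0.0285 0.2155]
0.71 [0.6366 0.0249 0.2045]
0.61 [0.6258 0.0217 0.1922]
0.5 [0.6162 0.0188 0.1789]
0.4 [0.608  0.0164 0.1646]
0.29 [0.6013 0.0143 0.1494]
0.19 [0.5961 0.0128 0.1336]
0.08 [0.5926 0.0117 0.1174]
-0.02 [0.5906 0.0112 0.1008]
[0.6476 0.025  0.2517]
```

View pics/c.png

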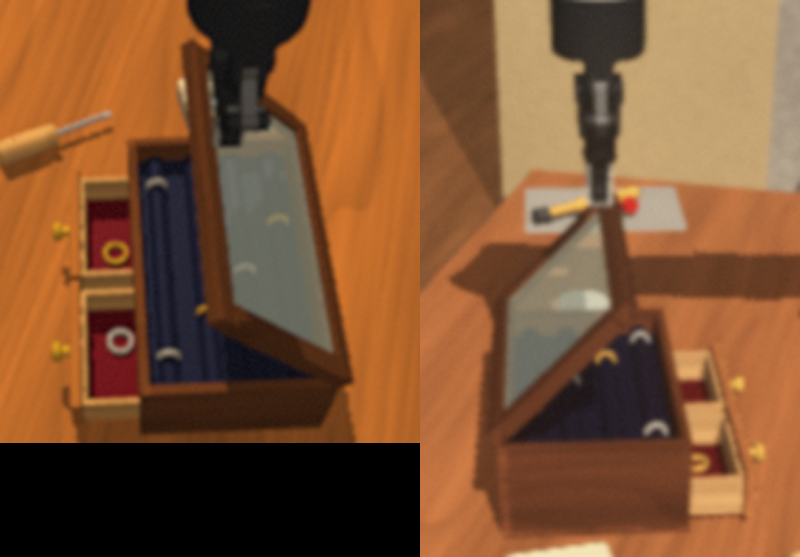

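Run:
```python
from h import *
q=np.load("q.npy"); t=np.array(manip.sense()["tcp_pos"]); print(t)
d=np.array([np.cos(q[2]),np.sin(q[2]),0]); e=np.array([-d[1],d[0],0])
f={"scene":lambda p:(p-(200,95))*420/180,"side":lambda p:(p-(170,40))*380/150+(420,0)}
for n in f:
    for nm,P in (("tcp",t),("crn-",t-.011*d-.0145*e),("crn+",t-.011*d+.0145*e),("down",t-.011*d-[0,0,.036]),("fb_out",chest(q,lid(q[5],.166,0,.014))),("fb_in",chest(q,lid(q[5],.148,0,.014))),("fb_und",chest(q,lid(q[5],.166,0,0)))): print(n,nm,f[n](proj(n,P)).round())
```

```text
[0.64759963 0.02502941 0.25165535]
scene tcp [231. 139.]
scene crn- [218. 156.]
scene crn+ [214. 124.]
scene down [212. 170.]
scene fb_out [209. 163.]
scene fb_in [224. 172.]
scene fb_und [195. 171.]
side tcp [598. 199.]
side crn- [610. 193.]
side crn+ [612. 205.]
side down [611. 239.]
side fb_out [614. 235.]
side fb_in [600. 249.]
side fb_und [626. 245.]
```

Request:
carry_out --pt "0 0 0 -0.25 0 0 0" --pt "0 0 0 -0.2 0 0 0" --pt "0 0 0 -0.15 0 0 0" --pt "0 0 0 -0.12 0 0 0"

```text
clock: 4.15
tcp_pos: [0.6477, 0.026, 0.2146]
ee_rot: [-3.109, -0.453, 0.001]
ft_force: [-0.1, -0.1, -0.7]
finger_gap: 0.002
grasp_force: 0.0
```

Request:
carry_out --pt "0 -0.12 -0.036 -0.11 0 0 0" --pt "0 -0.12 -0.036 -0.11 0 0 0" --pt "0 -0.108 -0.032 -0.123 0 0 0"

```text
clock: 4.53
tcp_pos: [0.6307, 0.0207, 0.1985]
ee_rot: [3.108, 0.453, 0.003]
ft_force: [2.1, 1.0, 1.7]
finger_gap: 0.002
grasp_force: 1.0
```

Request:
carry_out --pt "0 -0.108 -0.032 -0.123 0 0 0" --pt "0 -0.096 -0.029 -0.133 0 0 0" --pt "0 -0.096 -0.029 -0.133 0 0 0" --pt "0 -0.082 -0.024 -0.143 0 0 0" --pt "0 -0.082 -0.024 -0.143 0 0 0"

```text
clock: 5.15
tcp_pos: [0.6069, 0.0136, 0.1639]
ee_rot: [3.108, 0.453, -0.001]
ft_force: [2.1, -1.6, 2.1]
finger_gap: 0.001
grasp_force: 0.9
```

Request:
carry_out --pt "0 -0.067 -0.021 -0.152 0 0 0" --pt "0 -0.067 -0.021 -0.152 0 0 0" --pt "0 -0.052 -0.015 -0.158 0 0 0"

```text
clock: 5.52
tcp_pos: [0.5976, 0.011, 0.1407]
ee_rot: [-3.109, -0.453, 0.001]
ft_force: [0.3, -1.8, 2.7]
finger_gap: -0.001
grasp_force: 0.9
```

Request:
carry_out --pt "0 -0.05 -0.015 -0.16 0 0 0" --pt "0 -0.035 -0.01 -0.16 0 0 0" --pt "0 -0.03 -0.01 -0.14 0 0 0" --pt "0 -0.02 0 -0.1 0 0 0" --pt "0 -0.01 0 -0.06 0 0 0"

```text
clock: 6.15
tcp_pos: [0.5908, 0.0093, 0.11]
ee_rot: [3.109, 0.453, 0.0]
ft_force: [-0.6, -2.3, 1.0]
finger_gap: 0.001
grasp_force: 0.8
```

Request:
carry_out --pt "0 0 0 -0.04 0 0 0" --pt "0 0 0 -0.03 0 0 0"

```text
clock: 6.4
tcp_pos: [0.5906, 0.0094, 0.1067]
ee_rot: [-3.109, -0.453, 0.001]
ft_force: [-1.7, -1.2, 1.4]
finger_gap: 0.001
grasp_force: 0.9
```

Request:
carry_out --pt "0 0 0 -0.04 0 0 0" --pt "0 0 0 -0.03 0 0 0"

```text
clock: 6.65
tcp_pos: [0.5906, 0.0094, 0.104]
ee_rot: [-3.108, -0.453, 0.001]
ft_force: [-4.1, -1.0, 10.2]
finger_gap: 0.001
grasp_force: 5.1
```

Request:
carry_out --pt "0 0 0 -0.02 0 0 0" --pt "0 0 0 0 0 0 0"

```text
clock: 6.9
tcp_pos: [0.5906, 0.0095, 0.1039]
ee_rot: [-3.108, -0.453, 0.002]
ft_force: [-4.1, -0.1, 9.6]
finger_gap: 0.001
grasp_force: 4.8
```

Request:
carry_out --pt "0 0 0 0.5 0 0 0" --pt "0 -0.3 0.08 0.9 0 0 0" --pt "0 -0.9 0.22 0 0.27 -0.9 0" --pt "0 -0.9 0.22 0 0.27 -0.9 0" --pt "0 -0.36 0.1 0 0.27 -0.9 0"

```text
clock: 7.52
tcp_pos: [0.4657, 0.0415, 0.1714]
ee_rot: [-2.992, -0.437, -0.602]
ft_force: [-0.3, 0.6, 0.6]
finger_gap: 0.001
grasp_force: 0.0
```

Request:
carry_out --pt "0 0 0 -0.6 0.27 -0.9 0" --pt "0 0 0 -0.9 0 0 0" --pt "0 0 0 -0.7 0 0 0" --pt "0 0 0 -0.2 0 0 0" --pt "0 0 0 0 0 0 0"

```text
clock: 8.15
tcp_pos: [0.4666, 0.0407, 0.0509]
ee_rot: [-2.932, -0.426, -0.783]
ft_force: [0.0, 0.4, -0.5]
finger_gap: 0.001
grasp_force: 0.0
```

Run:
```python
from h import *
import cv2
a=manip.capture("scene")[95:285,200:380];b=manip.capture("side")[80:280,170:370]
r=lambda x,w:cv2.resize(x,(w,int(x.shape[0]*w/x.shape[1])),interpolation=cv2.INTER_CUBIC)
a,b=r(a,400),r(b,400); H=max(len(a),len(b)); p=lambda x:cv2.copyMakeBorder(x,0,H-len(x),0,0,0)
cv2.imwrite("pics/d.png",np.hstack([p(a),p(b)])[...,::-1])
s=manip.sense(); print(s["tcp_pos"],s["ee_rot"],s["joints"],s["ft_force"])
```

```text
[0.46831902 0.04026161 0.05281291] [-2.9318908  -0.42706061 -0.78874631] [-0.23009498 -0.10072326  2.43617994  0.65823318  0.42033504  0.49690445] [0.40843187 0.26769314 0.23869178]
```

View pics/d.png

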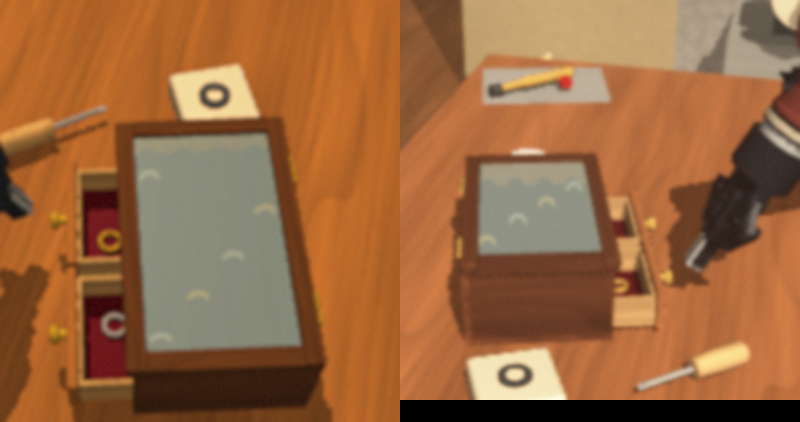

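The lid is flat and shut, with both rings in place. The fingertips stand in front of the left knob but about 20 mm too high. Joint 3 is near its range limit, so I'll tilt back a little while lowering.

Request:
carry_out --pt "0 0 0 -0.1 -0.27 0.9 0" --pt "0 0 0 -0.2 0 0 0" --pt "0 0 0 -0.12 0 0 0" --pt "0 0 0 0 0 0 0"

```text
clock: 8.75
tcp_pos: [0.466, 0.0417, 0.0304]
ee_rot: [-2.982, -0.436, -0.618]
ft_force: [-0.1, 0.1, -0.5]
finger_gap: 0.0
grasp_force: 0.0
```

Run:
```python
from h import *
s=manip.sense(); q=np.load("q.npy"); t=np.array(s["tcp_pos"]);print(t,s["joints"],s["ft_force"])
c,n=np.cos(q[2]),np.sin(q[2]); v=t-[q[0],q[1],0]; print("chest frame",c*v[0]+n*v[1],-n*v[0]+c*v[1])
```

```text
[0.46599871 0.04174626 0.03042845] [-0.18608256 -0.01298567  2.37300442  0.44219266  0.45480579  0.72724919] [-0.11427142  0.13601322 -0.49586488]
chest frame -0.17888321714797373 0.0650414941616892
```

Request:
carry_out --pt "0 0.095 0.02 0 0 0 0" --pt "0 0.095 0.028 0 0 0 0" --pt "0 0.077 0.023 0 0 0 0" --pt "0 0.077 0.023 0 0 0 0" --pt "0 0.077 0.023 0 0 0 0"

```text
clock: 9.38
tcp_pos: [0.489, 0.0473, 0.0318]
ee_rot: [-2.983, -0.437, -0.621]
ft_force: [-1.3, -1.0, 1.1]
finger_gap: -0.002
grasp_force: 0.7
```

Request:
carry_out --pt "0 0.077 0.023 0 0 0 0" --pt "0 0.077 0.023 0 0 0 0" --pt "0 0.077 0.023 0 0 0 0" --pt "0 0.077 0.023 0 0 0 0" --pt "0 0.077 0.023 0 0 0 0"

```text
clock: 10.0
tcp_pos: [0.5082, 0.0531, 0.0318]
ee_rot: [-2.983, -0.437, -0.621]
ft_force: [-1.7, 0.1, -0.0]
finger_gap: 0.0
grasp_force: 0.7
```

Request:
carry_out --pt "0 0.07 0.021 0 0 0 0" --pt "0 0.06 0.018 0 0 0 0" --pt "0 0.05 0.015 0 0 0 0" --pt "0 0.04 0.012 0 0 0 0" --pt "0 0.04 0.012 0 0 0 0"

```text
clock: 10.62
tcp_pos: [0.521, 0.057, 0.0317]
ee_rot: [-2.983, -0.437, -0.621]
ft_force: [-1.9, 0.9, 0.2]
finger_gap: -0.0
grasp_force: 0.6
```

Request:
carry_out --pt "0 0.03 0.009 0 0 0 0" --pt "0 0.03 0.009 0 0 0 0"

```text
clock: 10.88
tcp_pos: [0.524, 0.0579, 0.0317]
ee_rot: [-2.983, -0.437, -0.621]
ft_force: [-0.9, 0.4, 0.8]
finger_gap: 0.003
grasp_force: 0.6
```

Request:
carry_out --pt "0 0.03 0.009 0 0 0 0" --pt "0 0.03 0.009 0 0 0 0"

```text
clock: 11.12
tcp_pos: [0.5268, 0.0588, 0.0317]
ee_rot: [-2.983, -0.438, -0.62]
ft_force: [-6.5, -1.2, 3.9]
finger_gap: 0.002
grasp_force: 2.9
```

Stop reached; one small nudge will confirm it.

Request:
carry_out --pt "0 0.02 0.006 0 0 0 0" --pt "0 0 0 0 0 0 0"

```text
clock: 11.38
tcp_pos: [0.5268, 0.0589, 0.0313]
ee_rot: [-2.983, -0.438, -0.617]
ft_force: [-6.9, -2.8, 5.8]
finger_gap: -0.002
grasp_force: 3.9
```

Request:
carry_out --pt "0 -0.2 -0.06 0 0 0 0" --pt "0 -0.55 -0.165 0 0 0 0" --pt "0 -0.59 -0.175 0 0 0 0" --pt "0 0 0 0 0 0 0" --pt "0 0.182 -0.61 0 0 0 0"

```text
clock: 12.0
tcp_pos: [0.47, 0.0092, 0.0319]
ee_rot: [-2.982, -0.441, -0.622]
ft_force: [-0.2, -0.3, 0.0]
finger_gap: 0.001
grasp_force: 0.0
```

Request:
carry_out --pt "0 0.182 -0.61 0 0 0 0" --pt "0 0.182 -0.61 0 0 0 0" --pt "0 0.182 -0.61 0 0 0 0" --pt "0 0 0 0 0 0 0" --pt "0 0 0 0 0 0 0"

```text
clock: 12.62
tcp_pos: [0.4975, -0.0827, 0.0317]
ee_rot: [-2.983, -0.437, -0.621]
ft_force: [0.4, -0.3, 0.5]
finger_gap: 0.0
grasp_force: 0.0
```

Run:
```python
from h import *
s=manip.sense(); q=np.load("q.npy"); t=np.array(s["tcp_pos"]);print(t,s["joints"],s["ft_force"])
c,n=np.cos(q[2]),np.sin(q[2]); v=t-[q[0],q[1],0]; print("chest frame",c*v[0]+n*v[1],-n*v[0]+c*v[1])
```

```text
[ 0.49752325 -0.08266916  0.0316857 ] [-0.47839844  0.08925753  2.26266757  0.55748282  0.56057542  0.35900386] [ 0.40523308 -0.29941268  0.49171212]
chest frame -0.1843569616521211 -0.0631888873650658
```

Aligned with the right knob. About 23 mm to contact, then about 46 mm of push.

Request:
carry_out --pt "0 0.1 0.03 0 0 0 0" --pt "0 0.1 0.03 0 0 0 0" --pt "0 0.08 0.024 0 0 0 0" --pt "0 0.077 0.023 0 0 0 0" --pt "0 0.077 0.023 0 0 0 0"

```text
clock: 13.25
tcp_pos: [0.5193, -0.0763, 0.0317]
ee_rot: [-2.983, -0.438, -0.621]
ft_force: [-1.4, -0.6, 0.7]
finger_gap: -0.001
grasp_force: 0.7
```

Request:
carry_out --pt "0 0.077 0.023 0 0 0 0" --pt "0 0.077 0.023 0 0 0 0" --pt "0 0.077 0.023 0 0 0 0" --pt "0 0.077 0.023 0 0 0 0" --pt "0 0.077 0.023 0 0 0 0"

```text
clock: 13.88
tcp_pos: [0.5385, -0.0706, 0.0317]
ee_rot: [-2.983, -0.437, -0.621]
ft_force: [-2.1, 0.5, 0.6]
finger_gap: 0.0
grasp_force: 0.7
```

Request:
carry_out --pt "0 0.077 0.023 0 0 0 0" --pt "0 0.077 0.023 0 0 0 0" --pt "0 0.06 0.018 0 0 0 0" --pt "0 0.05 0.015 0 0 0 0" --pt "0 0.04 0.012 0 0 0 0"

```text
clock: 14.5
tcp_pos: [0.5536, -0.0661, 0.0317]
ee_rot: [-2.983, -0.437, -0.621]
ft_force: [-1.5, 1.0, -0.7]
finger_gap: -0.006
grasp_force: 0.6
```

Request:
carry_out --pt "0 0.04 0.012 0 0 0 0" --pt "0 0.03 0.009 0 0 0 0" --pt "0 0.03 0.009 0 0 0 0" --pt "0 0.03 0.009 0 0 0 0"

```text
clock: 15.0
tcp_pos: [0.5601, -0.0642, 0.0317]
ee_rot: [-2.983, -0.437, -0.621]
ft_force: [-1.3, 1.0, -1.3]
finger_gap: -0.0
grasp_force: 0.6
```

Request:
carry_out --pt "0 0.03 0.009 0 0 0 0" --pt "0 0.03 0.009 0 0 0 0"

```text
clock: 15.25
tcp_pos: [0.5631, -0.0633, 0.0317]
ee_rot: [-2.983, -0.437, -0.621]
ft_force: [-1.3, 0.8, 0.2]
finger_gap: 0.002
grasp_force: 0.6
```

Request:
carry_out --pt "0 0.03 0.009 0 0 0 0" --pt "0 0 0 0 0 0 0"

```text
clock: 15.5
tcp_pos: [0.564, -0.063, 0.0316]
ee_rot: [-2.983, -0.438, -0.619]
ft_force: [-5.7, -1.0, 2.8]
finger_gap: -0.001
grasp_force: 2.8
```

Stop reached. One more small nudge, then back off and up and check.

Request:
carry_out --pt "0 0.02 0.006 0 0 0 0" --pt "0 0 0 0 0 0 0"

```text
clock: 15.75
tcp_pos: [0.5642, -0.0629, 0.0315]
ee_rot: [-2.983, -0.439, -0.617]
ft_force: [-10.5, -2.9, 7.2]
finger_gap: 0.003
grasp_force: 5.7
```

Request:
carry_out --pt "0 -0.2 -0.06 0 0 0 0" --pt "0 -0.6 -0.18 0 0 0 0" --pt "0 -0.7 -0.2 0.3 0 0 0" --pt "0 -0.2 -0.8 0.6 0 0 0" --pt "0 -0.2 -0.9 0.6 0 0 0"

```text
clock: 16.38
tcp_pos: [0.4701, -0.1704, 0.1079]
ee_rot: [-2.983, -0.438, -0.623]
ft_force: [1.7, -0.3, -0.4]
finger_gap: 0.003
grasp_force: 0.0
```

Request:
carry_out --pt "0 -0.1 -0.9 0.6 0 0 0" --pt "0 0 -0.9 0.6 0 0 0" --pt "0 0 0 0 0 0 0"

```text
clock: 16.75
tcp_pos: [0.4681, -0.2657, 0.1718]
ee_rot: [-2.992, -0.434, -0.633]
ft_force: [-0.3, -0.9, 1.4]
finger_gap: -0.001
grasp_force: 0.0
```

Run:
```python
from h import *
import cv2
a=manip.capture("scene")[95:345,190:380];b=manip.capture("side")[80:300,170:370]
r=lambda x,w:cv2.resize(x,(w,int(x.shape[0]*w/x.shape[1])),interpolation=cv2.INTER_CUBIC)
a,b=r(a,400),r(b,400); H=max(len(a),len(b)); p=lambda x:cv2.copyMakeBorder(x,0,H-len(x),0,0,0)
cv2.imwrite("pics/e.png",np.hstack([p(a),p(b)])[...,::-1])
q=np.load("q.npy")
for y in (.063,-.063):print((proj("scene",chest(q,[-.106,y,.036]))-(190,95))*400/190,(proj("side",chest(q,[-.106,y,.036]))-(170,80))*2+(400,0))
```

```text
[115.37477808 207.36503802] [628.20564943 277.79340301]
[118.04869647 315.0007655 ] [615.81122023 223.78204672]
```

View pics/e.png

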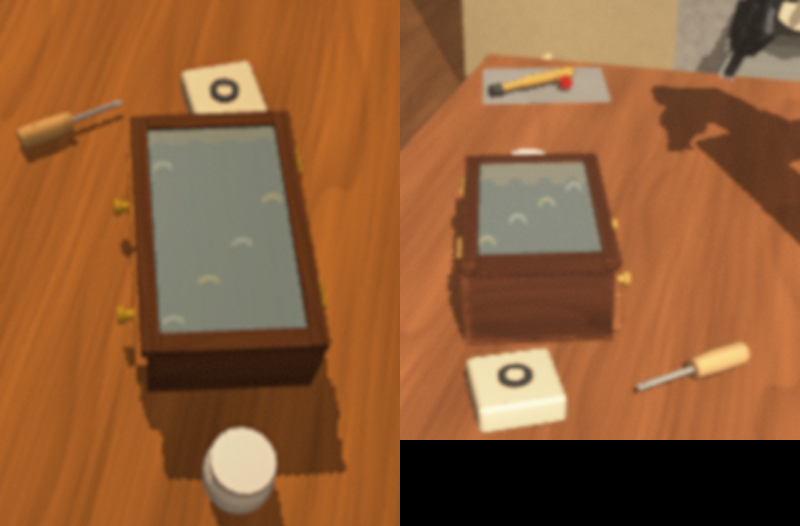

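Both drawers are home: the knobs show at (118,207) and (121,314) in the scene crop, where they were predicted. The lid is shut, and the jar, block and graver have not moved.

```bash
python3 -c "
from bench import manip; print(manip.close_job())"
```

```text
the job is handed in; nothing more can be done
None
```

The chest is closed and the job handed in at about 17 s: the lid and both drawers were pushed gently to their stops, and the jar, block and graver were not moved; the rings can't be seen in the shut drawers, so I couldn't check them at the end.

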